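Seat and latch the tube block of a heated shaker

ROBOT

A 6-joint arm with a two-finger parallel gripper is mounted at the origin on the work surface. World frame = base frame: x ahead of the robot, y to its left, z up, the work surface at z = 0. Lengths are in m, angles in rad, forces in N, time in s.
With the tool pointing down it reaches from about 0.3 to 0.775 m from the base axis. Payload 14.6 kg.
Tool frame: the origin (TCP) lies midway between the tips of the shut fingers; the grasp point (between the pads) lies 19 mm behind it; z points along the fingers, y is the direction in which the jaws open and shut (so a half turn about z gives the same grasp; the last joint's range is limited). The gripper opens to 94 mm and grips with 3 to 60 N. Pads are 16 mm wide; open, the fingers measure 119 mm over their backs; the gripper's body (75 mm by 177 mm) begins 78 mm behind the grasp point.
Start: joints at [-1.271, 0.3, 1.521, -0, 1.321, -0.067], TCP at [0.197, -0.513, 0.205] pointing down, gripper open.
Joint ranges: [-3.03, 3.03], [-0.79, 2.21], [0.23, 2.52], [-1.04, 4.18], [0, 3.07], [-2.55, 2.55]. Speed limits (rad/s): [2.22, 2.22, 2.57, 3.14, 3.14, 3.14].

INTERFACE

Orientations are given as [roll, pitch, yaw] about the fixed x, y, z axes, in that order (R = Rz(yaw) Ry(pitch) Rx(roll)).
In Python, from station import readout, imaging, job gives the robot as it stands.
- The arm moves only by the tool arm_command, never from a script. Its argument "increments" is a list of rows, each an object with "gripper": the opening, from 0 (shut) to 1 (fully open); "slide": the shift along the world's x, y, z in m, a list of three; "yaw": the turn about the world's z in rad. A call has 1 to 8 rows; each row is the pose to reach, as a shift and turn from the pose commanded when the call began; what a row does not reach only later rows make up. A row lasts 1/8 s, in which the tool goes at most 62.5 mm and 10.7 degrees, less where a joint would pass 70% of its speed; a pose out of reach is approached as far as the arm can. A call with a gripper value outside its range is refused whole. The fingers move at their own pace and stop on an object; "grip_force" is the grip in N (left out, the last holds). Time passes only in rows, so rows that repeat a pose let the fingers close. It gives the time, the measured TCP pose, the force and the opening at its end, in the units of the state.
- readout.get_obs(): the state, without advancing time (a new reading comes with each control period).
- imaging.camera(name): name is "side" or "top" or "wrist"; returns a dict with "color" (420x560x3 uint8, red, green, blue), "mtx" (3x3 intrinsics, pixels), "rvec" (rotation vector, rad) and "tvec" (3), from world to camera coordinates, as OpenCV has them. Camera axes: x right, y down, z forward; pixel columns grow to the right and rows downward; lengths in m; the calibration is good to about 2 mm. A picture is of the moment at which its call begins. There is no depth.
- job.hand_in(): hands the job in, once; it reports no verdict.
The state is a dict: "time_s": time; "qpos": joint angles; "joint_vel": joint speeds; "tau": joint torques, N m; "ee_pos": TCP position; "eef_rot": TCP orientation; "force": force on the tool from outside, world axes, zero at the start; "moment": the same for the moment, N m; "grip_width": finger opening in m.
Only numpy, scipy, OpenCV 4.12 (cv2) and the standard library are available. Lean on these libraries where they do the work, as an engineer would, in place of code of your own. Each camera call takes 0.05 s, during which the arm holds its last target. There are 200 camera calls.

TASK

Put the aluminium tube block with the cut-out corner into the pocket of the heated shaker, lowering it in and working it about until it has dropped fully home, flush with the deck, then swing the shaker's latch all the way across to hold it down. Do not drop the block in from a height, and leave the plain-cornered block and everything else on the bench where they are.

Things in the scene. Friction and masses are not known exactly. Their poses are not given: they have to be found in the camera images.
- keyed_block: Aluminium tube block 66 (x) by 90 (y) by 24 mm high, about 0.34 kg, many 9 mm holes on top, a 16 by 16 mm notch cut through its -x, -y corner. A lifting tab stands mid-top: 10 mm thick (x), 30 mm long (y), from 24 to 60 mm above the underside. Origin: centre of the underside of the full 66 by 90 rectangle, z up. Stands on the bench in either of two places.
- plain_block: The other aluminium tube block: same outline, tab and height but with no notch, and with a few large 16 mm holes. It does not fit the pocket. Origin: centre of the underside. Leave it alone.
- shaker: White heated shaker, fixed. Origin on the bench under the pocket's centre. Its front, a control panel about 55 mm high (knobs to 62 mm), faces -x and reaches x = -130 mm; its flat aluminium deck, 85 mm above the bench, spans x -65 to 70, y -80 to 120 mm and holds the pocket.
- pocket (a point): Centre of the pocket's floor, axes as the shaker's; 24 mm below the deck. Pocket 69 (x) by 93 mm (y), sharp-edged: 1.5 mm of play each side. A 15.5 mm square key fills its -x, -y corner up to the deck, so the block fits one way only, x and y along the pocket's. Fully home, the block's origin is at this point and its top flush with the deck.
- latch (a joint): Latch angle, rad. 0: arm points to the shaker's -x, clear of the pocket; grows anticlockwise seen from above; 1.57 (end stop): arm points to -y, over the pocket's end. Starts -0.5 to 0.4; stays where left (under 1 N at the knob moves it). Arm: steel bar 14 mm wide, 6 thick, reaching 60 mm from the pivot, underside 3 mm above the deck: it strikes a block not fully home.
- latch_pivot (a point): On the latch's pivot axis, at deck height; in the shaker's frame at x = 0, y = 85 mm. The round pivot head is 20 mm across and 17 mm above the deck.
- latch_knob (a point): Middle of the latch's upright round black knob, which stands on the arm 50 mm from the pivot axis. Knob 12 mm across and 34 mm tall, from 9 to 43 mm above the deck; this point is 26 mm above the deck.
- small_jar: Small clear capped jar, 34 mm across, 45 mm tall, between the blocks and the shaker; origin under its centre. Leave it alone.
- reagent_bottle: Amber bottle, 52 mm across, 110 mm tall; origin under its centre. Leave it alone.
- tube_rack: Orange tube rack, 70 by 130 mm, 50 mm tall; origin under its centre. Leave it alone.
- beaker: Glass beaker, 72 mm across, 90 mm tall; origin under its centre. Leave it alone.
Things that resemble listed ones, but are neither listed nor needed, are in the scene too. Leave any pink look-alike of the keyed_block alone.

How it is judged:
By the outcome, as a careful person would: the job done as asked, in the order asked, and still so for the second after the job is handed in, with the robot touching nothing.
It also fails if it takes over 48 s, if anything falls off the work surface, if the arm or the gripper's body presses on something with over 40 N, if the wrist force passes 120 N, or if a joint passes its speed limit or range.

## Working session

There is one attempt and no reset: what is moved stays moved. The work goes in short steps, Python scripts to look and compute and a tool call to move; the robot and the scene stay as the last step left them, time stands still between calls to the robot, and variables do not carry over. Pictures are saved under pics/ and viewed, about 8 in all and at most 12, crops included, and the job is handed in when it is done.

Besides the shell and the picture viewer there is one more tool, called after "Request:" as name([rows], argument=value, ...), one row to a line, values as JSON. arm_command: Moves the arm, as the interface text tells. Its arguments: {"type":"object","properties":{"increments":{"type":"array","items":{"type":"object","properties":{"gripper":{"type":"number"},"slide":{"type":"array","items":{"type":"number"}},"yaw":{"type":"number"}}}},"grip_force":{"type":"number"}},"required":["increments"]}

```bash
mkdir -p pics; ls; python3 - <<'E'
from station import readout, imaging
import cv2,pickle
o=readout.get_obs()
print({k:o[k] for k in('time_s','ee_pos','eef_rot','force','grip_width')})
for n in('top','side'):
    d=imaging.camera(n); pickle.dump(d,open(f'pics/{n}0.pkl','wb'))
    cv2.imwrite(f'pics/{n}0.png',cv2.resize(d['color'][:,:,::-1],(800,600),interpolation=cv2.INTER_CUBIC))
    print(n,d['mtx'].tolist(),d['rvec'],d['tvec'])
E
```

```text
pics
{'time_s': 0.0, 'ee_pos': array([ 0.19716234, -0.51316003,  0.20487201]), 'eef_rot': array([-3.14042311e+00, -7.44753935e-05,  3.66789784e-01]), 'force': array([-0.45844929,  0.46180888, -0.16847813]), 'grip_width': 0.09406933460354275}
top [[503.44033972384017, 0.0, 280.03112188933], [0.0, 503.44033972384017, 208.13031440390276], [0.0, 0.0, 1.0]] [ 2.14564618 -2.11427164  0.20474963] [0.01030631 0.58191032 1.25635085]
side [[382.3093612799722, 0.0, 281.9437070723208], [0.0, 382.3093612799722, 210.32621561099185], [0.0, 0.0, 1.0]] [ 2.47019704 -0.01267008  0.01545691] [-0.54807508  0.06182131  1.07044466]
```

View pics/top0.png

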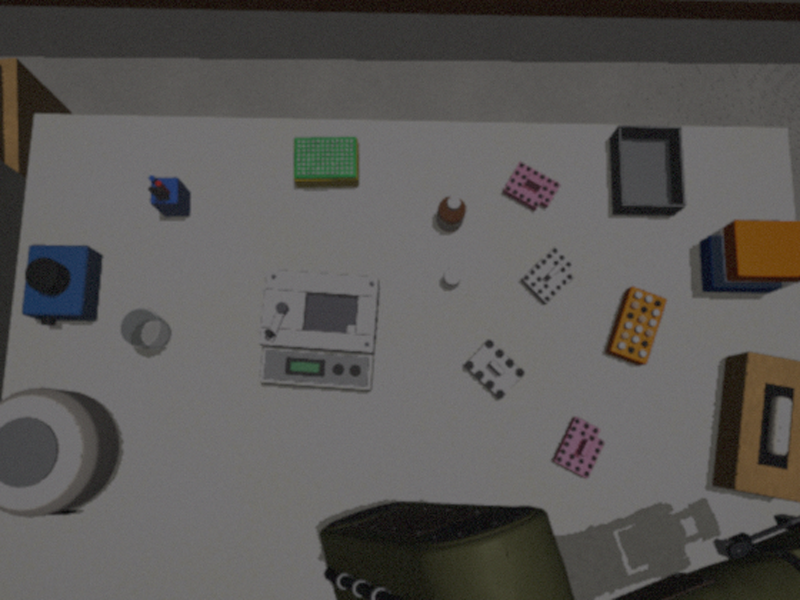

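View pics/side0.png

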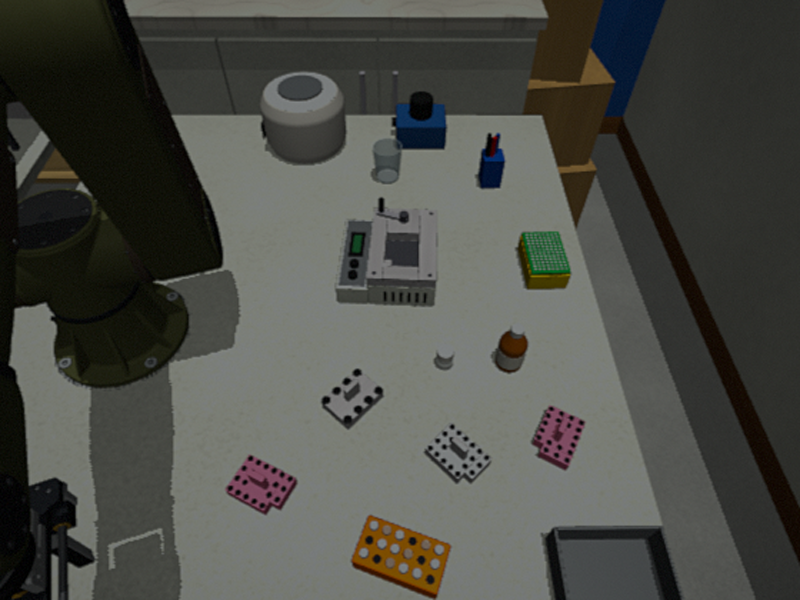

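The top view shows the keyed block at about (548,275), the plain one at (494,369), and the shaker at (320,330) with its pocket at (330,312). The latch knob is at about (270,334), and the jar at (452,279). The side view agrees. Next I'll enlarge both targets.

```bash
cat > h.py <<'E'
import cv2,numpy as np,pickle
def ray(d,uv,z):
    "pixels (native) -> world points on plane z"
    R=cv2.Rodrigues(np.array(d['rvec'],float))[0]; t=np.array(d['tvec'],float).ravel()
    uv=np.atleast_2d(np.array(uv,float)); p=np.c_[uv,np.ones(len(uv))]@np.linalg.inv(d['mtx']).T@R
    c=-R.T@t; return c+p*((z-c[2])/p[:,2])[:,None]
def proj(d,P):
    return cv2.projectPoints(np.array(P,float).reshape(-1,1,3),np.array(d['rvec'],float),np.array(d['tvec'],float),np.array(d['mtx'],float),None)[0][:,0]
def crop(d,x,y,w,h,s):
    im=d['color'][y:y+h,x:x+w,::-1]
    im=cv2.normalize(im,None,0,255,cv2.NORM_MINMAX)
    return cv2.resize(im,None,fx=s,fy=s,interpolation=cv2.INTER_CUBIC)
E
python3 - <<'E'
from h import *
d=pickle.load(open('pics/top0.pkl','rb'))
a=crop(d,175,180,100,100,4); b=crop(d,340,155,100,100,4)
cv2.imwrite('pics/c1.png',np.hstack([a,b]))
for n,uv,z in [('keyed',(548*.7,275*.7),.024),('pocket',(330*.7,312*.7),.061),('plain',(494*.7,369*.7),.024)]: print(n,ray(d,uv,z))
E
```

```text
keyed [[ 0.6340507  -0.25844935  0.024     ]]
pocket [[0.55139913 0.14471268 0.061     ]]
plain [[ 0.45635471 -0.15520776  0.024     ]]
```

View pics/c1.png

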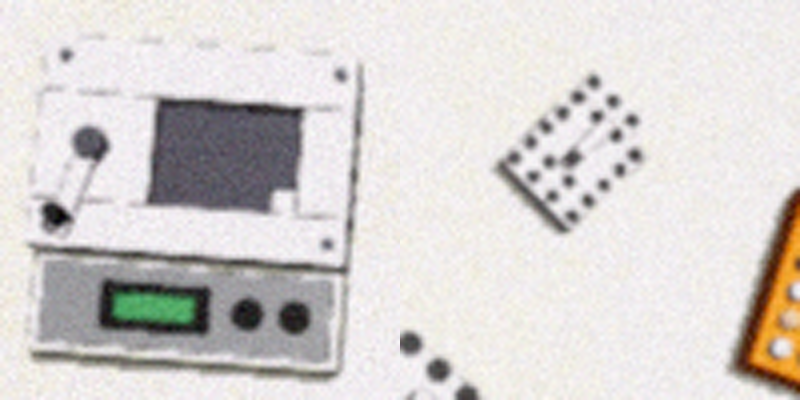

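The crop shows the pocket with its key at lower right (-x, -y), and the latch knob at about (55,213) with the pivot at (90,145). The keyed block's notch is at its right corner, so the block yaw is about 45°. I'll check the wrist camera geometry next, along with finer numbers from the top view.

```bash
python3 - <<'E'
from h import *
from station import imaging,readout
d=pickle.load(open('pics/top0.pkl','rb'))
f=lambda u,v,ox,oy:((u+.5)/4-.5+ox,(v+.5)/4-.5+oy)
c=ray(d,[f(*p,175,180) for p in[(157,100),(300,106),(297,210),(150,204)]],.085)
print(c.round(4),c.mean(0))
h=ray(d,[f(u-400,v,340,155) for u,v in[(594,80),(515,158),(573,217)]],.024)
print(h.round(4),(h[0]+h[2])/2, np.degrees(np.arctan2(*(h[1]-h[0])[1::-1])))
w=imaging.camera('wrist'); R=cv2.Rodrigues(w['rvec'])[0]; cp=-R.T@np.ravel(w['tvec'])
o=readout.get_obs(); y=o['eef_rot'][2]; rel=cp-o['ee_pos']
Rz=cv2.Rodrigues(np.array([0,0,-y]))[0]
print('cam rel in yaw-frame',Rz@rel,'axis',Rz@R[2],w['mtx'][0][0])
print(o['time_s'],o['qpos'])
E
```

```text
[[0.5822 0.187  0.085 ]
 [0.5798 0.0963 0.085 ]
 [0.5133 0.0966 0.085 ]
 [0.5157 0.1889 0.085 ]] [0.5477375  0.14222598 0.085     ]
[[ 0.6836 -0.2719  0.024 ]
 [ 0.6289 -0.2175  0.024 ]
 [ 0.5894 -0.2555  0.024 ]] [ 0.63649178 -0.26365732  0.024     ] 135.15464986763396
cam rel in yaw-frame [7.45379832e-02 7.97588405e-05 1.79567175e-01] axis [-2.58061864e-01  6.62995523e-04 -9.66128167e-01] 359.03111291422545
0.15 [-1.27063122e+00  3.00332506e-01  1.52143923e+00 -1.34629629e-05
  1.32069115e+00 -6.66010021e-02]
```

Request:
arm_command([
  {"slide": [0.025, 0.043, 0], "yaw": 0.1},
  {"slide": [0.052, 0.09, 0], "yaw": 0.25},
  {"slide": [0.08, 0.138, 0], "yaw": 0.4},
  {"slide": [0.108, 0.186, 0], "yaw": 0.55},
  {"slide": [0.136, 0.234, 0], "yaw": 0.7},
  {"slide": [0.164, 0.282, 0], "yaw": 0.85},
  {"slide": [0.192, 0.33, 0], "yaw": 1.0},
  {"slide": [0.22, 0.378, 0], "yaw": 1.1},
])

```text
invalid input
```

Request:
arm_command([
  {"slide": [0.028, 0.048, 0], "yaw": 0.05},
  {"slide": [0.056, 0.096, 0], "yaw": 0.1},
  {"slide": [0.084, 0.144, 0], "yaw": 0.104},
  {"slide": [0.11, 0.19, 0], "yaw": 0.104},
  {"slide": [0.125, 0.215, 0], "yaw": 0.104},
  {"slide": [0.131, 0.225, 0], "yaw": 0.104},
  {"slide": [0.131, 0.225, 0], "yaw": 0.104},
])

```text
invalid input
```

```bash
python3 - <<'E'
from h import *
from station import imaging,readout
w=imaging.camera('wrist'); pickle.dump(w,open('pics/w1.pkl','wb'))
cv2.imwrite('pics/w1.png',cv2.resize(w['color'][:,:,::-1],(800,600),interpolation=cv2.INTER_CUBIC))
o=readout.get_obs();print(o['time_s'],o['ee_pos'],o['eef_rot'],o['qpos'])
E
```

```text
0.2 [ 0.19718869 -0.51326818  0.2051183 ] [-3.14089846e+00 -5.35552998e-05  3.66751587e-01] [-1.27061684e+00  3.00245455e-01  1.52132538e+00  7.49017107e-06
  1.32071804e+00 -6.65739706e-02]
```

View pics/w1.png

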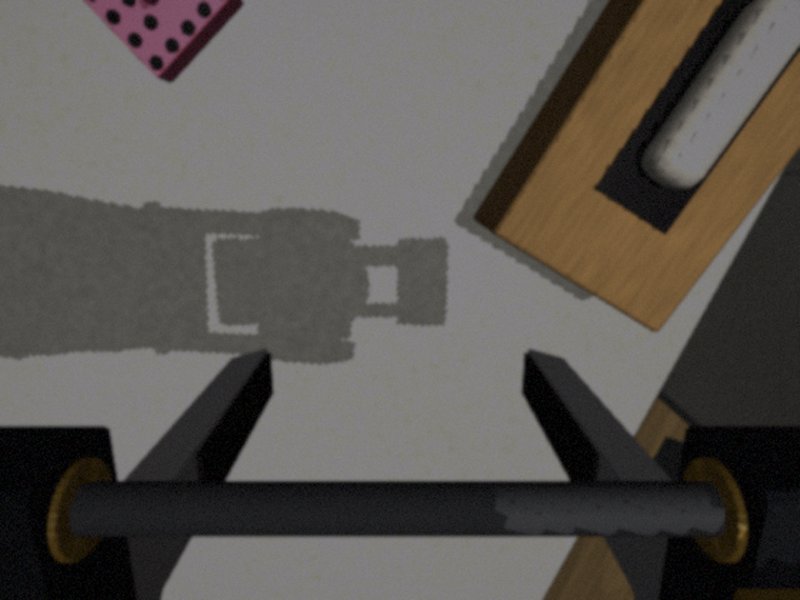

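The moves were refused, probably because each row needs all its fields. This wrist view is of the start pose: the fingers fill the lower half, and image-up is the tool-yaw +x direction. I'll retry with a gripper value in each row.

Request:
arm_command([
  {"slide": [0.025, 0.043, 0], "yaw": 0.1, "gripper": 1},
  {"slide": [0.052, 0.09, 0], "yaw": 0.25, "gripper": 1},
  {"slide": [0.08, 0.138, 0], "yaw": 0.4, "gripper": 1},
  {"slide": [0.108, 0.186, 0], "yaw": 0.55, "gripper": 1},
  {"slide": [0.136, 0.234, 0], "yaw": 0.7, "gripper": 1},
  {"slide": [0.164, 0.282, 0], "yaw": 0.85, "gripper": 1},
  {"slide": [0.192, 0.33, 0], "yaw": 1.0, "gripper": 1},
  {"slide": [0.22, 0.378, 0], "yaw": 1.1, "gripper": 1},
])

```text
time_s: 1.2
ee_pos: [0.4178, -0.1337, 0.2056]
eef_rot: [3.141, 0.0, 1.471]
force: [0.2, -0.8, 0.2]
grip_width: 0.0942
```

Request:
arm_command([
  {"slide": [0.03, 0.045, 0], "yaw": 0.05, "gripper": 1},
  {"slide": [0.06, 0.09, 0], "yaw": 0.1, "gripper": 1},
  {"slide": [0.09, 0.135, 0], "yaw": 0.104, "gripper": 1},
  {"slide": [0.115, 0.172, 0], "yaw": 0.104, "gripper": 1},
  {"slide": [0.131, 0.195, 0], "yaw": 0.104, "gripper": 1},
  {"slide": [0.131, 0.195, 0], "yaw": 0.104, "gripper": 1},
])

```text
time_s: 1.95
ee_pos: [0.5485, 0.0608, 0.2048]
eef_rot: [-3.141, -0.0, 1.573]
force: [-0.7, 0.1, -0.4]
grip_width: 0.0938
```

```bash
python3 - <<'E'
from h import *
from station import imaging,readout
w=imaging.camera('wrist'); pickle.dump(w,open('pics/w2.pkl','wb'))
cv2.imwrite('pics/w2.png',cv2.resize(w['color'][:,:,::-1],(800,600),interpolation=cv2.INTER_CUBIC))
o=readout.get_obs();print(o['time_s'],o['ee_pos'],o['eef_rot'],o['qpos'])
E
```

```text
2.0 [0.54803719 0.05982126 0.20493886] [-3.14062134e+00  1.10787108e-04  1.57184739e+00] [ 4.23214445e-02  3.03786733e-01  1.51715272e+00 -7.28678932e-05
  1.32162826e+00  4.12884380e-02]
```

View pics/w2.png

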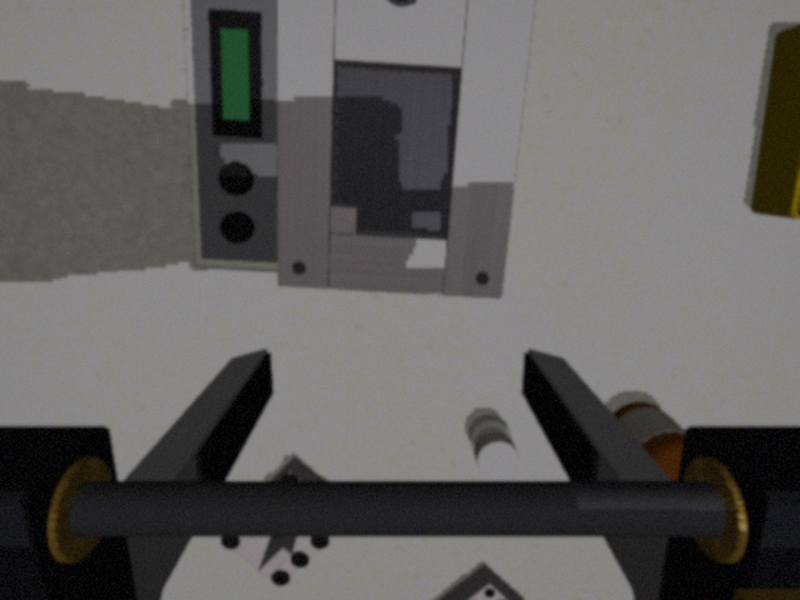

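The pocket is clear here, with corners at about TL(336,62), TR(462,68) and BR(444,239), and the key at lower left. Image-up is +y and image-right is +x. I'll refine the corners.

```bash
python3 - <<'E'
from h import *
w=pickle.load(open('pics/w2.pkl','rb'))
g=cv2.GaussianBlur(cv2.cvtColor(w['color'],cv2.COLOR_RGB2GRAY),(3,3),0)
p0=np.array([(336,62),(462,68),(444,239),(357,234),(331,206)],np.float32)*.7-.15
p=cv2.cornerSubPix(g,p0.reshape(-1,1,2).copy(),(4,4),(-1,-1),(3,50,.01))[:,0]
print(p0.round(1).tolist(),p.round(1).tolist())
P=ray(w,p,.085);print(P.round(4))
for q in(p0,p):
    P=ray(w,q,.085)[:,:2]; TL,TR,BR,K1,K2=P
    print('w',np.linalg.norm(TR-TL),'l',np.linalg.norm(TR-BR),'c',(TL+BR)/2,'yaws',np.degrees([np.arctan2(*(TR-TL)[::-1]),np.arctan2(*(TR-BR)[::-1])-np.pi/2,np.arctan2(*(BR-K1)[::-1]),np.arctan2(*(TL-K2)[::-1])-np.pi/2]))
    # least squares rigid fit with known pocket geometry
    M=np.array([(-34.5,46.5),(34.5,46.5),(34.5,-46.5),(-19,-46.5),(-34.5,-31)])/1000
    z=M@[1,1j]; c=P@[1,1j]; r=np.vdot(z-z.mean(),c-c.mean()); r/=abs(r); t=c.mean()-r*z.mean()
    print('fit',t,np.degrees(np.angle(r)),'res mm',(1e3*abs(c-r*z-t)).round(1))
E
```

```text
[[235.0, 43.20000076293945], [323.20001220703125, 47.400001525878906], [310.6000061035156, 167.1999969482422], [249.8000030517578, 163.6999969482422], [231.60000610351562, 144.0]] [[233.10000610351562, 41.29999923706055], [322.5, 47.29999923706055], [311.3999938964844, 167.60000610351562], [248.89999389648438, 163.60000610351562], [230.6999969482422, 143.8000030517578]]
[[0.5134 0.191  0.085 ]
 [0.5821 0.1868 0.085 ]
 [0.5759 0.0942 0.085 ]
 [0.5237 0.0974 0.085 ]
 [0.5091 0.1136 0.085 ]]
w 0.06780657734210269 l 0.09251634967535002 c [0.54508058 0.14205144] yaws [-2.40620016 -4.54630401 -3.17519355 -3.81314225]
fit (0.5455853654304718+0.14226789329102313j) -3.561795438586993 res mm [1.5 0.4 2.  0.8 0.6]
w 0.06880808158319429 l 0.09287467092609589 c [0.54464359 0.14256242] yaws [-3.4500128  -3.81745226 -3.5517536  -3.15393278]
fit (0.5450070087446752+0.14255422428443218j) -3.4234794935229416 res mm [0.1 0.2 0.8 0.5 0.4]
```

Pocket centre is (0.545, 0.1425) with yaw -3.4°, and the fit residuals are under 1 mm. Next I'll look at the keyed block with the same hand orientation.

Request:
arm_command([
  {"slide": [0.011, -0.045, 0], "yaw": 0, "gripper": 1},
  {"slide": [0.023, -0.1, 0], "yaw": 0, "gripper": 1},
  {"slide": [0.036, -0.16, -0.005], "yaw": 0, "gripper": 1},
  {"slide": [0.05, -0.22, -0.01], "yaw": 0, "gripper": 1},
  {"slide": [0.063, -0.28, -0.015], "yaw": 0, "gripper": 1},
  {"slide": [0.077, -0.34, -0.02], "yaw": 0, "gripper": 1},
  {"slide": [0.088, -0.39, -0.025], "yaw": 0, "gripper": 1},
  {"slide": [0.088, -0.395, -0.025], "yaw": 0, "gripper": 1},
])

```text
time_s: 3.0
ee_pos: [0.6345, -0.3394, 0.1788]
eef_rot: [-3.14, -0.001, 1.566]
force: [-0.8, 0.2, 0.0]
grip_width: 0.094
```

```bash
python3 - <<'E'
from h import *
from station import imaging,readout
w=imaging.camera('wrist'); pickle.dump(w,open('pics/w3.pkl','wb'))
cv2.imwrite('pics/w3.png',cv2.resize(w['color'][:,:,::-1],(800,600),interpolation=cv2.INTER_CUBIC))
o=readout.get_obs();print(o['time_s'],o['ee_pos'],o['eef_rot'],o['qpos'],o['joint_vel'].round(2))
E
```

```text
3.05 [ 0.63479962 -0.33799016  0.17953289] [-3.14033439e+00 -5.49840406e-04  1.56763721e+00] [-5.40107824e-01  7.16361565e-01  9.67127641e-01 -1.72224397e-04
  1.45946589e+00 -5.36929807e-01] [ 0.05 -0.04  0.04  0.   -0.01  0.02]
```

View pics/w3.png

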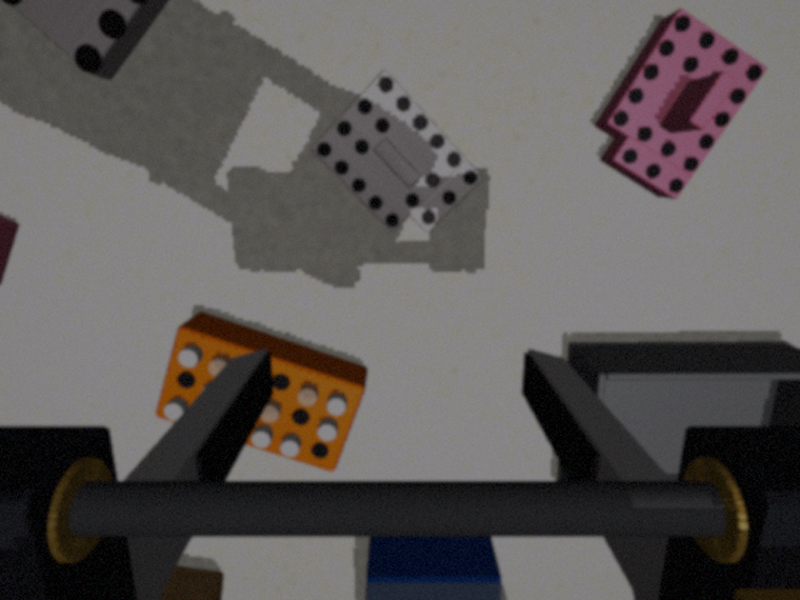

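The block is clear here. The top-row holes run from (386,84) to (471,177), six of them. The bottom row runs from (324,149) to (392,220), five of them, with the notch at the bottom corner. I'll fit the pose from these hole centroids.

```bash
python3 - <<'E'
from h import *
w=pickle.load(open('pics/w3.pkl','rb'))
g=cv2.cvtColor(w['color'],cv2.COLOR_RGB2GRAY)
top=[(386,84),(404,103),(421,121),(437,141),(454,159),(471,177)]; bot=[(324,149),(342,167),(359,185),(376,202),(392,220)]
def cen(p):
    u,v=np.array(p)*.7-.15
    for _ in range(3):
        x0,y0=int(round(u))-5,int(round(v))-5
        s=g[y0:y0+11,x0:x0+11].astype(float); m=np.clip(np.percentile(s,50)-10-s,0,40)
        yy,xx=np.mgrid[y0:y0+11,x0:x0+11]; m*=(np.hypot(xx-u,yy-v)<5)
        u,v=(m*xx).sum()/m.sum(),(m*yy).sum()/m.sum()
    return u,v
T=ray(w,[cen(p) for p in top],.024)[:,:2]; B=ray(w,[cen(p) for p in bot],.024)[:,:2]
c=[(B[i]+T[5-i])/2 for i in range(5)];print(np.round(c,4),np.mean(c,0))
for r in(T,B):
    d=r[0]-r[-1]; print('yaw',np.degrees(np.arctan2(d[1],d[0]))-90,'pitch',np.linalg.norm(d)/(len(r)-1))
print('across',np.linalg.norm(T[0]-B[0]))
E
```

```text
[[ 0.6342 -0.2629]
 [ 0.6342 -0.2627]
 [ 0.634  -0.2626]
 [ 0.6341 -0.2626]
 [ 0.6342 -0.2626]] [ 0.63412425 -0.26268183]
yaw 43.572481325178444 pitch 0.0152941568929745
yaw 43.87693912573451 pitch 0.015224434570917914
across 0.05432448423354959
```

Request:
arm_command([
  {"slide": [-0.001, 0.03, 0], "yaw": 0.15, "gripper": 0.4},
  {"slide": [-0.002, 0.06, 0], "yaw": 0.32, "gripper": 0.4},
  {"slide": [-0.002, 0.0725, 0], "yaw": 0.5, "gripper": 0.4},
  {"slide": [-0.002, 0.0725, -0.03], "yaw": 0.66, "gripper": 0.4},
  {"slide": [-0.002, 0.0725, -0.06], "yaw": 0.763, "gripper": 0.4},
  {"slide": [-0.002, 0.0725, -0.09], "yaw": 0.763, "gripper": 0.4},
  {"slide": [-0.002, 0.0725, -0.1], "yaw": 0.763, "gripper": 0.4},
  {"slide": [-0.002, 0.0725, -0.1], "yaw": 0.763, "gripper": 0.4},
])

```text
time_s: 4.05
ee_pos: [0.6342, -0.2625, 0.0811]
eef_rot: [3.142, 0.0, 2.334]
force: [-0.4, -0.7, 0.5]
grip_width: 0.0374
```

```bash
python3 - <<'E'
from h import *
from station import imaging,readout
w=imaging.camera('wrist'); pickle.dump(w,open('pics/w4.pkl','wb'))
cv2.imwrite('pics/w4.png',cv2.resize(w['color'][:,:,::-1],(800,600),interpolation=cv2.INTER_CUBIC))
o=readout.get_obs();print(o['time_s'],o['ee_pos'],o['eef_rot'],o['qpos'],o['grip_width'])
E
```

```text
4.1 [ 0.63453819 -0.26279005  0.08186649] [3.14102631e+00 1.34895113e-03 2.33395006e+00] [-4.45975906e-01  7.14188011e-01  1.20014079e+00  5.56797048e-05
  1.22580178e+00 -1.20914881e+00] 0.03751908778654861
```

View pics/w4.png

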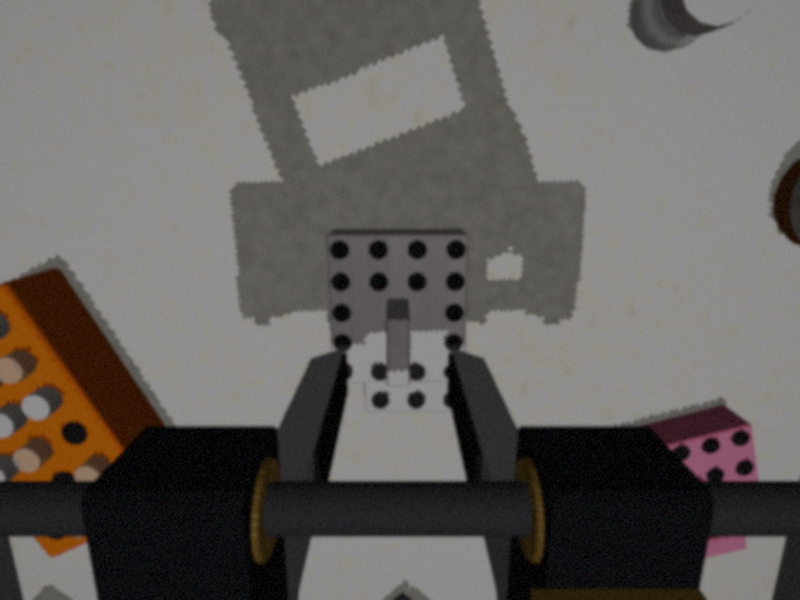

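The block is square to the tool and centred between the fingers (tab at about (398,340)). I'll descend and grip.

Request:
arm_command([
  {"slide": [0, 0, -0.025], "yaw": 0, "gripper": 0.4},
  {"slide": [0, 0, -0.045], "yaw": 0, "gripper": 0.4},
  {"slide": [0, 0, -0.05], "yaw": 0, "gripper": 0.4},
  {"slide": [0, 0, -0.05], "yaw": 0, "gripper": 0.4},
  {"slide": [0, 0, -0.05], "yaw": 0, "gripper": 0},
  {"slide": [0, 0, -0.05], "yaw": 0, "gripper": 0},
  {"slide": [0, 0, -0.05], "yaw": 0, "gripper": 0},
  {"slide": [0, 0, -0.05], "yaw": 0, "gripper": 0},
], grip_force=40)

```text
time_s: 5.1
ee_pos: [0.6344, -0.2629, 0.0308]
eef_rot: [3.141, 0.0, 2.334]
force: [0.2, -0.1, 3.2]
grip_width: 0.0097
```

Request:
arm_command([
  {"slide": [0, 0, 0.02], "yaw": 0, "gripper": 0},
  {"slide": [0, 0, 0.06], "yaw": 0, "gripper": 0},
  {"slide": [0, 0.01, 0.1], "yaw": 0, "gripper": 0},
  {"slide": [-0.005, 0.04, 0.12], "yaw": -0.1, "gripper": 0},
  {"slide": [-0.015, 0.085, 0.12], "yaw": -0.22, "gripper": 0},
  {"slide": [-0.03, 0.13, 0.12], "yaw": -0.36, "gripper": 0},
  {"slide": [-0.045, 0.18, 0.12], "yaw": -0.5, "gripper": 0},
  {"slide": [-0.058, 0.23, 0.12], "yaw": -0.64, "gripper": 0},
])

```text
time_s: 6.1
ee_pos: [0.5756, -0.0315, 0.1517]
eef_rot: [3.141, 0.0, 1.689]
force: [0.8, 0.1, -3.4]
grip_width: 0.0096
```

Request:
arm_command([
  {"slide": [-0.01, 0.05, 0], "yaw": -0.08, "gripper": 0},
  {"slide": [-0.02, 0.1, 0], "yaw": -0.15, "gripper": 0},
  {"slide": [-0.027, 0.145, 0], "yaw": -0.183, "gripper": 0},
  {"slide": [-0.031, 0.17, 0], "yaw": -0.183, "gripper": 0},
  {"slide": [-0.031, 0.175, 0], "yaw": -0.183, "gripper": 0},
  {"slide": [-0.031, 0.175, 0], "yaw": -0.183, "gripper": 0},
])

```text
time_s: 6.85
ee_pos: [0.5454, 0.1417, 0.151]
eef_rot: [3.141, 0.0, 1.511]
force: [0.1, 0.1, -2.7]
grip_width: 0.0098
```

```bash
python3 - <<'E'
from h import *
from station import imaging,readout
o=readout.get_obs();print(o['time_s'],o['ee_pos'],o['eef_rot'],o['qpos'],o['grip_width'],o['force'])
a=[]
for n in('top','wrist'):
    w=imaging.camera(n); pickle.dump(w,open(f'pics/{n}5.pkl','wb'))
    a.append(crop(w,175,170,110,110,3.6) if n=='top' else cv2.resize(crop(w,120,50,340,340,1),(396,396)))
cv2.imwrite('pics/p5.png',np.hstack(a))
E
```

```text
6.85 [0.54538745 0.14172066 0.15096049] [3.14116415e+00 3.71916740e-05 1.51091933e+00] [ 1.89301782e-01  3.78527980e-01  1.54696948e+00 -1.51146659e-04
  1.21568910e+00  2.49231293e-01] 0.009796786187692766 [ 0.05064335  0.09341579 -2.67365526]
```

View pics/p5.png

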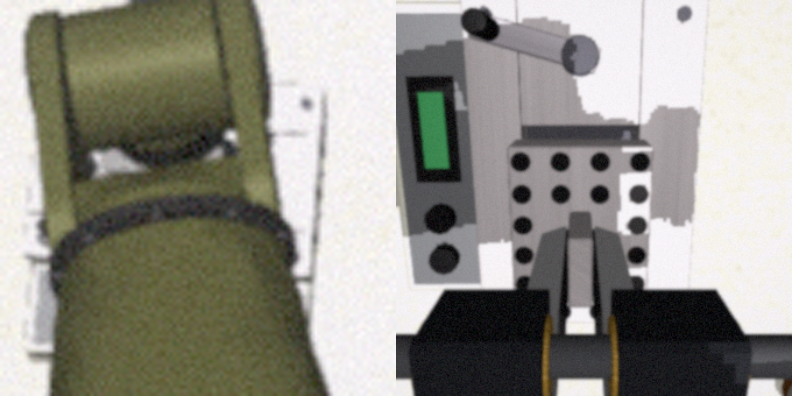

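The wrist view shows the block over the pocket, the latch pivot at about (580,55) and the knob at about (480,22). I'll measure the held block and the latch from this view; the pocket was measured with the same hand orientation, so camera bias cancels.

```bash
cat >> h.py <<'E'
def cen(g,p):
    u,v=p
    for _ in range(3):
        x0,y0=int(round(u))-6,int(round(v))-6
        s=g[y0:y0+13,x0:x0+13].astype(float); m=np.clip(np.percentile(s,50)-10-s,0,40)
        yy,xx=np.mgrid[y0:y0+13,x0:x0+13]; m*=(np.hypot(xx-u,yy-v)<6.5)
        u,v=(m*xx).sum()/m.sum(),(m*yy).sum()/m.sum()
    return u,v
def rigid(M,P):
    z=np.array(M)@[1,1j]; c=P[:,:2]@[1,1j]; r=np.vdot(z-z.mean(),c-c.mean()); r/=abs(r); t=c.mean()-r*z.mean()
    return t,np.angle(r),(1e3*abs(c-r*z-t)).round(1)
E
python3 - <<'E'
from h import *
w=pickle.load(open('pics/wrist5.pkl','rb')); g=cv2.cvtColor(w['color'],cv2.COLOR_RGB2GRAY)
m=lambda u,v:((u-396)*340/396+120,v*340/396+50)
px=[(521,162),(560,162),(600,162),(640,161),(522,195),(560,194),(600,194),(639,194),(523,225),(523,255),(638,225),(637,255)]
a,b,p=.02715,.00905,.01527
M=[(-a,2.5*p),(-b,2.5*p),(b,2.5*p),(a,2.5*p),(-a,1.5*p),(-b,1.5*p),(b,1.5*p),(a,1.5*p),(-a,.5*p),(-a,-.5*p),(a,.5*p),(a,-.5*p)]
P=ray(w,[cen(g,m(*q)) for q in px],.145)
print('block',rigid(M,P))
pv=ray(w,m(580,55),.102)[0]; kn=ray(w,m(478,21),.128)[0]
d=(kn-pv)[:2]; print('pivot',pv,'knob',kn,np.linalg.norm(d),'latch angle',np.arctan2(d[1],d[0])%(2*np.pi)-np.pi+.06)
E
```

```text
h.py:19: RuntimeWarning: invalid value encountered in scalar divide
  u,v=(m*xx).sum()/m.sum(),(m*yy).sum()/m.sum()
Traceback (most recent call last):
  File "h.py", line 16, in cen
    x0,y0=int(round(u))-6,int(round(v))-6
              ~~~~~^^^
ValueError: cannot convert float NaN to integer
```

```bash
sed -i 's/-6,int(round(v))-6/-11,int(round(v))-11/;s/+13/+23/g;s/<6.5/<11/' h.py
python3 - <<'E'
from h import *
w=pickle.load(open('pics/wrist5.pkl','rb')); g=cv2.cvtColor(w['color'],cv2.COLOR_RGB2GRAY)
m=lambda u,v:((u-396)*340/396+120,v*340/396+50)
px=[(521,162),(560,162),(600,162),(640,161),(522,195),(560,194),(600,194),(639,194),(523,225),(638,225)]
a,b,p=.02715,.00905,.01527
M=[(-a,2.5*p),(-b,2.5*p),(b,2.5*p),(a,2.5*p),(-a,1.5*p),(-b,1.5*p),(b,1.5*p),(a,1.5*p),(-a,.5*p),(a,.5*p)]
P=ray(w,[cen(g,m(*q)) for q in px],.145)
print('block',rigid(M,P))
pv=ray(w,m(580,55),.102)[0]; kn=ray(w,m(478,21),.128)[0]
d=(kn-pv)[:2]; print('pivot',pv,'knob',kn,np.linalg.norm(d),'latch angle',np.arctan2(d[1],d[0])%(2*np.pi)-np.pi+.06)
E
```

```text
block (np.complex128(0.5448945417898925+0.14129684951376517j), np.float64(-0.06192251544116273), array([0.2, 0.1, 0. , 0.2, 0.2, 0.1, 0. , 0.2, 0.2, 0.2]))
pivot [0.55030904 0.22712718 0.102     ] knob [0.50502182 0.24333012 0.128     ] 0.04809852047926482 latch angle -0.28359037262250425
```

Held block and pocket agree to about 1 mm in y and 0.1° in yaw. Lower with a +0.8 mm y correction.

Request:
arm_command([
  {"slide": [0, 0.0008, -0.015], "yaw": 0.002, "gripper": 0},
  {"slide": [0, 0.0008, -0.026], "yaw": 0.002, "gripper": 0},
  {"slide": [0, 0.0008, -0.031], "yaw": 0.002, "gripper": 0},
  {"slide": [0, 0.0008, -0.034], "yaw": 0.002, "gripper": 0},
  {"slide": [0, 0.0008, -0.037], "yaw": 0.002, "gripper": 0},
  {"slide": [0, 0.0008, -0.04], "yaw": 0.002, "gripper": 0},
  {"slide": [0, 0.0008, -0.041], "yaw": 0.002, "gripper": 0},
])

```text
time_s: 7.82
ee_pos: [0.5452, 0.1429, 0.1093]
eef_rot: [-3.142, 0.0, 1.513]
force: [0.3, -0.6, -2.2]
grip_width: 0.0095
```

It has entered the pocket with no contact force, so I'll continue slowly.

Request:
arm_command([
  {"slide": [0, 0, -0.003], "yaw": 0, "gripper": 0},
  {"slide": [0, 0, -0.006], "yaw": 0, "gripper": 0},
  {"slide": [0, 0, -0.009], "yaw": 0, "gripper": 0},
  {"slide": [0, 0, -0.012], "yaw": 0, "gripper": 0},
  {"slide": [0, 0, -0.014], "yaw": 0, "gripper": 0},
  {"slide": [0, 0, -0.016], "yaw": 0, "gripper": 0},
  {"slide": [0, 0, -0.016], "yaw": 0, "gripper": 0},
])

```text
time_s: 8.7
ee_pos: [0.5452, 0.1429, 0.0933]
eef_rot: [-3.141, 0.0, 1.513]
force: [0.8, 0.5, -2.6]
grip_width: 0.0099
```

Request:
arm_command([
  {"slide": [0, 0, -0.001], "yaw": 0, "gripper": 0},
  {"slide": [0, 0, -0.002], "yaw": 0, "gripper": 0},
  {"slide": [0, 0, -0.003], "yaw": 0, "gripper": 0},
  {"slide": [0, 0, -0.003], "yaw": 0, "gripper": 0},
])

```text
time_s: 9.2
ee_pos: [0.5453, 0.1429, 0.0917]
eef_rot: [3.141, -0.0, 1.513]
force: [-7.0, -1.7, 10.4]
grip_width: 0.0095
```

Contact came at TCP z 0.0917, which puts the underside at 0.061 m (pocket floor height). I'll relax the push, release and rise.

Request:
arm_command([
  {"slide": [0, 0, 0.0015], "yaw": 0, "gripper": 0},
  {"slide": [0, 0, 0.0015], "yaw": 0, "gripper": 0.3},
  {"slide": [0, 0, 0.0015], "yaw": 0, "gripper": 0.3},
  {"slide": [0, 0, 0.0015], "yaw": 0, "gripper": 0.3},
  {"slide": [0, 0, 0.03], "yaw": 0, "gripper": 0.3},
  {"slide": [0, 0, 0.08], "yaw": 0, "gripper": 0.3},
  {"slide": [0, -0.05, 0.11], "yaw": 0, "gripper": 0.3},
  {"slide": [0, -0.05, 0.11], "yaw": 0, "gripper": 0.3},
])

```text
time_s: 10.2
ee_pos: [0.5462, 0.0909, 0.2029]
eef_rot: [3.137, -0.0, 1.51]
force: [-0.6, 0.2, -0.0]
grip_width: 0.0283
```

```bash
python3 - <<'E'
from h import *
from station import imaging,readout
w=imaging.camera('wrist'); s=imaging.camera('side')
pickle.dump((w,s),open('pics/6.pkl','wb'))
cv2.imwrite('pics/p6.png',np.hstack([cv2.resize(crop(w,120,0,340,340,1),(396,396)),crop(s,230,125,88,88,4.5)]))
o=readout.get_obs();print(o['time_s'],o['ee_pos'],o['eef_rot'],o['grip_width'],o['force'])
E
```

```text
10.3 [0.54514218 0.09285665 0.2001575 ] [-3.14142971e+00 -1.30935837e-04  1.51191690e+00] 0.028017836259861893 [-0.89038242  0.02098612 -0.72323326]
```

View pics/p6.png

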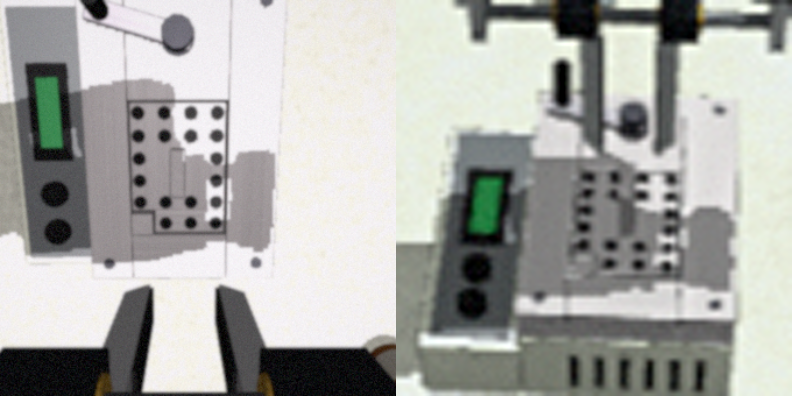

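The block sits in the pocket with an even dark gap all round and its top level with the deck. The latch pivot is at about (178,33) and the knob at the upper left, untouched. Next I'll turn the tool and cage the knob between the fingers.

Request:
arm_command([
  {"slide": [-0.005, 0.02, 0], "yaw": -0.17, "gripper": 0.35},
  {"slide": [-0.01, 0.04, 0], "yaw": -0.34, "gripper": 0.35},
  {"slide": [-0.015, 0.06, 0], "yaw": -0.51, "gripper": 0.35},
  {"slide": [-0.02, 0.08, 0], "yaw": -0.68, "gripper": 0.35},
  {"slide": [-0.025, 0.1, 0], "yaw": -0.85, "gripper": 0.35},
  {"slide": [-0.03, 0.12, 0], "yaw": -1.02, "gripper": 0.35},
  {"slide": [-0.036, 0.14, 0], "yaw": -1.19, "gripper": 0.35},
  {"slide": [-0.042, 0.151, 0], "yaw": -1.36, "gripper": 0.35},
])

```text
time_s: 11.3
ee_pos: [0.5022, 0.2456, 0.199]
eef_rot: [3.141, 0.002, 0.149]
force: [-0.1, -0.3, -0.8]
grip_width: 0.033
```

Request:
arm_command([
  {"slide": [0, 0, -0.01], "yaw": -0.15, "gripper": 0.35},
  {"slide": [0, 0, -0.03], "yaw": -0.3, "gripper": 0.35},
  {"slide": [0, 0, -0.045], "yaw": -0.3, "gripper": 0.35},
  {"slide": [0, 0, -0.055], "yaw": -0.3, "gripper": 0.35},
  {"slide": [0, 0, -0.055], "yaw": -0.3, "gripper": 0.35},
  {"slide": [0, 0, -0.055], "yaw": -0.3, "gripper": 0.35},
])

```text
time_s: 12.05
ee_pos: [0.5035, 0.244, 0.146]
eef_rot: [-3.141, -0.001, -0.146]
force: [-0.7, -0.0, -0.7]
grip_width: 0.033
```

```bash
python3 - <<'E'
from h import *
from station import imaging,readout
w=imaging.camera('wrist'); s=imaging.camera('side')
cv2.imwrite('pics/p7.png',np.hstack([cv2.resize(crop(w,100,60,360,360,1),(396,396)),crop(s,230,125,88,88,4.5)]))
o=readout.get_obs();print(o['time_s'],o['ee_pos'],o['eef_rot'],o['grip_width'],o['force'],o['qpos'])
E
```

```text
12.15 [0.50350555 0.24398923 0.14606058] [-3.14105660e+00 -8.91195627e-04 -1.46693791e-01] 0.033290477334685785 [-0.39948731 -0.9581414  -0.1669634 ] [3.85770514e-01 3.74717432e-01 1.56437667e+00 1.00973507e-05
 1.20145860e+00 2.10325675e+00]
```

View pics/p7.png

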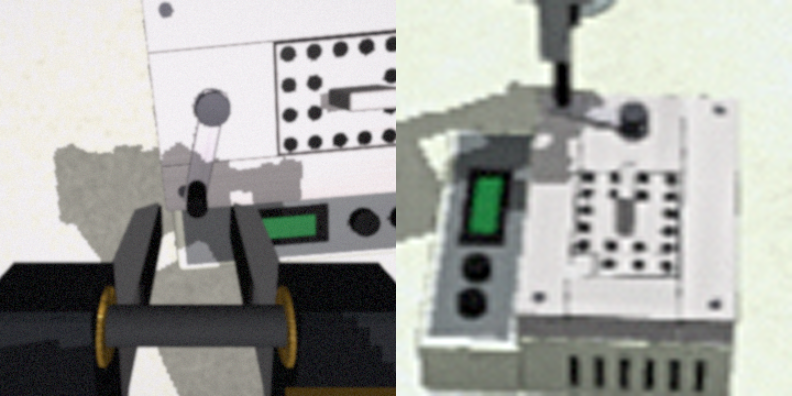

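The knob stands centred between the fingertips (197,205). I'll descend around it and narrow the jaws.

Request:
arm_command([
  {"slide": [0, 0, -0.015], "yaw": 0, "gripper": 0.35},
  {"slide": [0, 0, -0.03], "yaw": 0, "gripper": 0.35},
  {"slide": [0, 0, -0.04], "yaw": 0, "gripper": 0.35},
  {"slide": [0, 0, -0.04], "yaw": 0, "gripper": 0.35},
  {"slide": [0, 0, -0.04], "yaw": 0, "gripper": 0.21},
  {"slide": [0, 0, -0.04], "yaw": 0, "gripper": 0.21},
], grip_force=5)

```text
time_s: 12.9
ee_pos: [0.5035, 0.244, 0.1059]
eef_rot: [-3.141, -0.001, -0.147]
force: [0.4, -0.7, 0.9]
grip_width: 0.0204
```

```bash
python3 - <<'E'
import numpy as np
pv=np.array([.5503,.2272]); s=np.array([.5032,.2439])
# tool angles theta
th=np.linspace(-.284,1.66,17)
y=np.linspace(-.15,1.51,17)
for t,q in zip(th,y):
    f=np.pi+t-.06; p=pv+.05*np.array([np.cos(f),np.sin(f)])
    print(round(t,2),p.round(4),'d',(p-s).round(4),'dyaw',round(min(q,t-.06+.2)+.15,3))
E
```

```text
-0.28 [0.5032 0.2441] d [0.     0.0002] dyaw 0.0
-0.16 [0.5015 0.2382] d [-0.0017 -0.0057] dyaw 0.104
-0.04 [0.5006 0.2322] d [-0.0026 -0.0117] dyaw 0.208
0.08 [0.5003 0.2262] d [-0.0029 -0.0177] dyaw 0.311
0.2 [0.5008 0.2201] d [-0.0024 -0.0238] dyaw 0.415
0.32 [0.502  0.2142] d [-0.0012 -0.0297] dyaw 0.519
0.44 [0.504  0.2084] d [ 0.0008 -0.0355] dyaw 0.622
0.57 [0.5066 0.2029] d [ 0.0034 -0.041 ] dyaw 0.726
0.69 [0.5098 0.1978] d [ 0.0066 -0.0461] dyaw 0.83
0.81 [0.5137 0.1931] d [ 0.0105 -0.0508] dyaw 0.934
0.93 [0.5181 0.189 ] d [ 0.0149 -0.0549] dyaw 1.037
1.05 [0.523  0.1853] d [ 0.0198 -0.0586] dyaw 1.141
1.17 [0.5282 0.1823] d [ 0.025  -0.0616] dyaw 1.245
1.3 [0.5338 0.18  ] d [ 0.0306 -0.0639] dyaw 1.349
1.42 [0.5397 0.1783] d [ 0.0365 -0.0656] dyaw 1.452
1.54 [0.5457 0.1774] d [ 0.0425 -0.0665] dyaw 1.556
1.66 [0.5518 0.1772] d [ 0.0486 -0.0667] dyaw 1.66
```

Request:
arm_command([
  {"slide": [-0.0017, -0.006, 0], "yaw": 0.104, "gripper": 0.21},
  {"slide": [-0.0026, -0.012, 0], "yaw": 0.208, "gripper": 0.21},
  {"slide": [-0.0029, -0.018, 0], "yaw": 0.311, "gripper": 0.21},
  {"slide": [-0.0024, -0.024, 0], "yaw": 0.415, "gripper": 0.21},
  {"slide": [-0.0012, -0.03, 0], "yaw": 0.519, "gripper": 0.21},
  {"slide": [0.0008, -0.0355, 0], "yaw": 0.622, "gripper": 0.21},
  {"slide": [0.0034, -0.041, 0], "yaw": 0.726, "gripper": 0.21},
  {"slide": [0.0066, -0.046, 0], "yaw": 0.83, "gripper": 0.21},
])

```text
time_s: 13.9
ee_pos: [0.5098, 0.1978, 0.1057]
eef_rot: [-3.141, -0.0, 0.686]
force: [-1.2, 0.2, -0.4]
grip_width: 0.0195
```

Request:
arm_command([
  {"slide": [0.0039, -0.0047, 0], "yaw": 0.104, "gripper": 0.21},
  {"slide": [0.0083, -0.0088, 0], "yaw": 0.207, "gripper": 0.21},
  {"slide": [0.0132, -0.0125, 0], "yaw": 0.311, "gripper": 0.21},
  {"slide": [0.0184, -0.0155, 0], "yaw": 0.415, "gripper": 0.21},
  {"slide": [0.024, -0.0178, 0], "yaw": 0.519, "gripper": 0.21},
  {"slide": [0.03, -0.0195, 0], "yaw": 0.622, "gripper": 0.21},
  {"slide": [0.036, -0.0204, 0], "yaw": 0.726, "gripper": 0.21},
  {"slide": [0.036, -0.0204, 0], "yaw": 0.726, "gripper": 0.21},
])

```text
time_s: 14.9
ee_pos: [0.5461, 0.1774, 0.1056]
eef_rot: [3.141, -0.0, 1.408]
force: [-0.2, 0.0, 0.8]
grip_width: 0.0197
```

Request:
arm_command([
  {"slide": [0.002, 0, 0], "yaw": 0.05, "gripper": 0.21},
  {"slide": [0.004, -0.0002, 0], "yaw": 0.1, "gripper": 0.21},
  {"slide": [0.005, -0.0003, 0], "yaw": 0.1, "gripper": 0.21},
  {"slide": [0.006, -0.0003, 0], "yaw": 0.1, "gripper": 0.21},
  {"slide": [0.006, -0.0003, 0], "yaw": 0.1, "gripper": 0.21},
])

```text
time_s: 15.52
ee_pos: [0.5517, 0.1772, 0.1055]
eef_rot: [-3.141, 0.0, 1.508]
force: [-3.0, -0.7, 2.1]
grip_width: 0.0195
```

Request:
arm_command([
  {"slide": [0.001, 0, 0], "yaw": 0, "gripper": 0.21},
  {"slide": [0.002, 0, 0], "yaw": 0, "gripper": 0.21},
  {"slide": [0.002, 0, 0], "yaw": 0, "gripper": 0.21},
])

```text
time_s: 15.9
ee_pos: [0.5528, 0.1771, 0.1053]
eef_rot: [-3.139, 0.001, 1.508]
force: [-10.1, -1.9, 5.9]
grip_width: 0.0217
```

The force rises to 10 N, so the latch is at its end stop. I'll back off to centre, rise straight up and look.

Request:
arm_command([
  {"slide": [-0.003, 0, 0], "yaw": 0, "gripper": 0.21},
  {"slide": [-0.006, 0, 0], "yaw": 0, "gripper": 0.21},
  {"slide": [-0.006, 0, 0], "yaw": 0, "gripper": 0.26},
  {"slide": [-0.006, 0, 0.02], "yaw": 0, "gripper": 0.26},
  {"slide": [-0.006, 0, 0.05], "yaw": 0, "gripper": 0.26},
  {"slide": [-0.006, -0.03, 0.1], "yaw": 0, "gripper": 0.26},
  {"slide": [-0.006, -0.07, 0.11], "yaw": 0, "gripper": 0.26},
  {"slide": [-0.006, -0.08, 0.11], "yaw": 0, "gripper": 0.26},
])

```text
time_s: 16.9
ee_pos: [0.5483, 0.0957, 0.2165]
eef_rot: [3.14, -0.0, 1.507]
force: [-0.8, 1.1, -0.1]
grip_width: 0.0245
```

```bash
python3 - <<'E'
from h import *
from station import imaging,readout
w=imaging.camera('wrist'); s=imaging.camera('side'); pickle.dump((w,s),open('pics/8.pkl','wb'))
cv2.imwrite('pics/p8.png',np.hstack([cv2.resize(crop(w,120,0,280,280,1),(400,400)),crop(s,230,125,88,88,4.54)[:400,:400]]))
o=readout.get_obs();print(o['time_s'],o['ee_pos'],o['eef_rot'],o['grip_width'],o['force'])
E
```

```text
17.0 [0.54780562 0.0966743  0.2149472 ] [-3.14103951e+00  2.11177072e-05  1.50732109e+00] 0.024451971644953097 [-0.01376877  0.39630314  0.18662801]
```

View pics/p8.png

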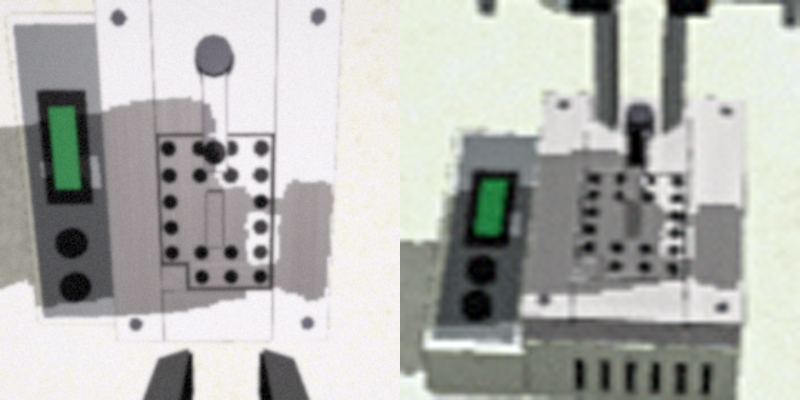

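The latch arm runs straight from the pivot (213,55) to the knob (213,150), parallel to the pocket sides and over the block's +y end. The block is seated with an even gap. I'll check the numbers, then hand in.

```bash
python3 - <<'E'
from h import *
from station import job
w,s=pickle.load(open('pics/8.pkl','rb')); g=cv2.cvtColor(w['color'],cv2.COLOR_RGB2GRAY)
m=lambda u,v:(u*.7+120-.15,v*.7-.15)
pv=ray(w,m(213.5,55),.102)[0]; kn=ray(w,m(213.5,151),.128)[0]; d=(kn-pv)[:2]
th=(np.arctan2(d[1],d[0])+np.pi+.06); print('latch',th,np.linalg.norm(d),pv,kn)
p=.01527;a=.02715
px=[(167,148),(261,148),(170,252),(261,276)]; M=[(-a,2.5*p),(a,2.5*p),(-a,-1.5*p),(a,-2.5*p)]
c=[np.array(m(*q)) for q in px]
for z in(.085,.09):print(z,rigid(M,ray(w,c,z)))
if abs(th-1.57)<.06: print(job.hand_in())
E
```

```text
latch 1.5714617325567455 0.049087395654071095 [0.55008507 0.22707507 0.102     ] [0.5471742  0.17807406 0.128     ]
0.085 (np.complex128(0.5447246524623555+0.1429703585828916j), np.float64(-0.05552741057663775), array([0.2, 0.4, 0.7, 0.8]))
0.09 (np.complex128(0.544841206853098+0.14335187966554253j), np.float64(-0.05552741057663791), array([0.5, 1. , 0.7, 0.8]))
the job is handed in; nothing more can be done
None
```

The notched block is in the shaker pocket, lowered in by the tab, and the latch is swung across over it. I handed the job in at about 17 s. The block went in on the first try with no contact force until the floor, so I didn't have to work it about.

- **Block seated:** contact came with the underside at 0.061 m, the pocket floor height. In the last wrist view it is flush, with an even gap all round, and within 1 mm and 0.3° of the measured pocket.
- **Height check:** fitting the hole pattern from the camera agrees better with flush than with 5 mm proud, but it can't resolve a fraction of a millimetre. The contact height and the latch sweeping over the block freely are better evidence.
- **Latch:** I pushed it until it resisted at about 10 N. The picture measures it at 1.571 rad.
- **Rest of the bench:** the arm ended clear at 0.215 m, touching nothing. I didn't move the plain block or anything else, though I took no final picture of the whole bench.

The first two move calls were refused as invalid, apparently because the rows lacked a gripper value. Nothing moved, and no check failed or disagreed.

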